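# Gather the conveyor wheels in the cut corner of the tote

## Task

Take the grey tote of loose conveyor wheels by its bar handle and lift it level until it is well clear of the bench. Then tip it towards its cut-off corner, clearly sloping but without spilling, until all four wheels have slid together into that corner, and finish holding it like that, still and in the air, so the wheels can be counted. Leave the circuit boards, the bottle, the gauge and the black bin alone.

Things in the scene. Friction and masses are not known exactly. Their poses are not given: they have to be found in the camera images.
- tote: Open grey plastic tote, 200 (x) x 140 (y) mm, rim 60 mm high, walls and floor 4 mm, about 0.35 kg. Its +x +y corner is cut off at 45 degrees by a flat wall (45 mm taken off each side). Slippery inside: wheels slide on the floor at a slope of about 10 degrees, freely along the walls at 25. Origin: centre of the underside; z up out of the tote. Starts flat on the bench (z = 0), yaw within 86 degrees.
- handle (a point): Middle of the tote's handle, at (0, 0, 105) mm in the tote's frame: a square steel bar 14 x 14 mm, level above the tote's middle along its whole x length, its top 112 mm up, on an upright 20 mm wide and 6 mm thick at either end. Grip it here, closing along the tote's y. Axes as the tote's.
- cut_corner (a point): Foot of the cut-off corner: middle of its wall's inner face, on the inner floor, at (75, 45, 4) mm in the tote's frame. Axes as the tote's.
- wheel1: One of four alike loose white plastic conveyor wheels, a disc 28 mm across and 14 mm thick with a grey hub and dark bore, about 15 g, lying flat in the tote at the start, away from the cut corner. Origin: centre of its lower face (the disc axis is its z, the centre of the disc 7 mm along it).
- wheel2: One of four alike loose white plastic conveyor wheels, a disc 28 mm across and 14 mm thick with a grey hub and dark bore, about 15 g, lying flat in the tote at the start, away from the cut corner. Origin: centre of its lower face (the disc axis is its z, the centre of the disc 7 mm along it).
- wheel3: One of four alike loose white plastic conveyor wheels, a disc 28 mm across and 14 mm thick with a grey hub and dark bore, about 15 g, lying flat in the tote at the start, away from the cut corner. Origin: centre of its lower face (the disc axis is its z, the centre of the disc 7 mm along it).
- wheel4: One of four alike loose white plastic conveyor wheels, a disc 28 mm across and 14 mm thick with a grey hub and dark bore, about 15 g, lying flat in the tote at the start, away from the cut corner. Origin: centre of its lower face (the disc axis is its z, the centre of the disc 7 mm along it).
- boards: Bystander: stack of small bare green circuit boards, 100 x 80 x 24 mm, loose on the bench. Origin: centre of the underside.
- flux: Bystander: amber bottle 44 mm across, 110 mm high, standing loose. Origin: centre of the underside.
- gauge: Bystander: round pressure gauge 56 mm across, 22 mm high, lying on its back with a 30 mm brass stub along its -x, loose. Origin: centre of the round case's underside.
- bin: Bystander: black square-cornered bin 130 x 100 x 50 mm with no handle, fixed to the bench, with a few grey rings in it. Origin: centre of the underside.

How it is judged (in metres and radians):
On the way, in this order (a step that is already met when the one before it is completed fails the run):
1. the tote is lifted level, clear of the bench (height (world z) of cut_corner above 0.035 m and angle between tote's own z axis and vertical below 0.2 rad and contact force between the fingers and tote above 1 N), for 0.2 s.
2. held in the air, the tote is tipped so that all four wheels lie together in the cut corner (height (world z) of cut_corner above 0.035 m and angle between tote's own z axis and vertical between 0.35 and 1.1 rad and distance between each of wheel1, wheel2, wheel3, wheel4 and cut_corner below 0.08 m and contact force between the fingers and tote above 1 N), for 0.2 s.
At the end, for the whole second after the job is handed in: Gripped (over 1 N) and still (under 30 mm/s, 0.15 rad/s), the tote is tilted 20 to 63 degrees, the foot of its cut corner over 35 mm above the bench; each wheel's origin is within 80 mm of that foot, moving under 30 mm/s (all of step 2 and linear speed of each of wheel1, wheel2, wheel3, wheel4, tote below 0.03 m/s and angular speed of tote below 0.15 rad/s); the arm keeps its last pose, push and grip.
It fails at once if a wheel is spilled out of the tote (z of any of wheel1, wheel2, wheel3, wheel4 in the frame of tote above 0.08 m or z of any of wheel1, wheel2, wheel3, wheel4 in the frame of tote below -0.02 m or distance between any of wheel1, wheel2, wheel3, wheel4 and tote above 0.145 m).
It fails at once if the boards, the bottle or the gauge is moved by more than 15 mm, or a hard knock on the bin (distance of any of boards, flux, gauge from where it was at the start of the episode above 0.015 m or contact force between bin and anything else above 5 N).
It also fails if it takes over 40 s, if anything falls off the work surface, if the arm or the gripper's body presses on something with over 40 N, if the wrist force passes 120 N, or if a joint passes its speed limit or range.

## Robot

A 6-joint arm with a two-finger parallel gripper is mounted at the origin on the work surface. World frame = base frame: x ahead of the robot, y to its left, z up, the work surface at z = 0. Lengths are in mm, angles in rad, forces in N, time in s.
With the tool pointing down it reaches from about 400 to 825 mm from the base axis. Payload 7 kg.
Tool frame: the origin (TCP) lies at the very end of the fingers, on their centre line; the grasp point (between the pads) lies 19 mm behind it; z points along the fingers, y is the line along which they close (so a half turn about z gives the same grasp; the last joint's range is limited). The gripper opens to 88 mm and grips with 3 to 60 N. Pads are 19 mm wide; open, the fingers measure 130 mm over their backs; the gripper's body (78 mm by 193 mm) begins 47 mm behind the grasp point.
Start: joints at [1.392, 0.359, 0.012, 0, -1.224, -0.288], TCP at [303.775, 602.757, 226.561] pointing down, gripper open.
Joint ranges: [-3.07, 3.07], [-1.43, 2.12], [-1.02, 1.25], [-3.03, 1.67], [-3.05, -0], [-3.03, 3.03]. Speed limits (rad/s): [2.39, 2.39, 3.01, 3.14, 3.14, 3.14].

## Interface

Orientations are given as a unit quaternion [x, y, z, w].
In Python, from plant import bot gives the robot as it stands. Calls block until the motion is done:
- bot.move_ptp(position, orientation): joint-space move of the TCP to a pose.
- bot.line_to(position, velocity=150, ori=None): straight line of the TCP; ori=None keeps the orientation; velocity is the mean speed in mm/s.
- bot.move_joints(angles): joint-space move.
- bot.move_gripper(opening, force=None): finger opening in mm; force is the grip in N (None keeps the last); returns when the fingers have stopped.
- bot.pause(seconds).
- bot.solve_ik(position, orientation): joint angles nearest the present ones, or None.
- bot.read_state(): the state.
- bot.camera(name): name is "side" or "top"; returns the picture (384x512x3 uint8, red, green, blue); there is no depth.
- bot.get_calibration(name): a dict with "fx", "fy", "cx", "cy" (pixels), "distortion" ([k1, k2, p1, p2, k3] as OpenCV has them; the pictures are not rectified), "view" (4x4, takes a point from world to camera coordinates). Camera axes: x right, y up, looking along -z (the intrinsics and any distortion apply to the point x, -y, -z); pixel columns grow to the right and rows downward; lengths in mm; the calibration is good to about 2 mm. A picture is of the moment at which its call begins. get_calibration takes no time and is no camera call.
A pose or a line that the arm cannot do raises bot.Unreachable and nothing moves.
- bot.close_job(): hands the job in; it is judged then, once.
The state is a dict: "t": time; "joint_pos": joint angles; "qvel": joint speeds; "tau": joint torques, N m; "tcp_pos": TCP position; "eef_rot": TCP orientation; "contact_force": force on the tool from outside, world axes, zero at the start; "moment": the same for the moment, N m; "width": finger opening in mm; "finger_force": force on a finger pad.
Only numpy, scipy, OpenCV 4.12 (cv2) and the standard library are available. Lean on these libraries where they do the work, as an engineer would, in place of code of your own. Each camera call takes 0.05 s, during which the arm holds its last target. There are 200 camera calls.

## Working session

There is one attempt and no reset: what is moved stays moved. The work goes in short steps, each a Python script; the robot and the scene stay as the last script left them, time stands still between calls to the robot, and variables do not carry over. Pictures are saved under pics/ and viewed, at most 10 in all, crops included, and the job is handed in when it is done.

```bash
mkdir -p pics; ls; python3 - <<'E'
from plant import bot
import cv2
for n in ("top","side"):
    cv2.imwrite(f"pics/{n}0.png",cv2.resize(bot.camera(n)[:,:,::-1],(800,600),interpolation=cv2.INTER_CUBIC))
    c=bot.get_calibration(n);print(n,c)
s=bot.read_state();print(s['t'],s['tcp_pos'],s['eef_rot'],s['width'])
E
```

```text
pics
top {'fx': 436.2478183370714, 'fy': 436.2478183370714, 'cx': 258.36815623017856, 'cy': 188.45784386199657, 'distortion': array([-0.07052943,  0.        ,  0.        ,  0.        ,  0.        ]), 'view': array([[-2.98921798e-03, -9.99937492e-01, -1.07738632e-02,
         2.28443789e+01],
       [ 9.95144558e-01, -4.03447303e-03,  9.83414043e-02,
        -5.38810332e+02],
       [-9.83787240e-02, -1.04275875e-02,  9.95094414e-01,
        -1.43008601e+03],
       [ 0.00000000e+00,  0.00000000e+00,  0.00000000e+00,
         1.00000000e+00]])}
side {'fx': 412.2419642785977, 'fy': 412.2419642785977, 'cx': 251.82123282481348, 'cy': 188.85461311186373, 'distortion': array([-0.00187692,  0.        ,  0.        ,  0.        ,  0.        ]), 'view': array([[ 9.89620039e-01, -1.43034052e-01,  1.39082292e-02,
        -5.34981139e+02],
       [ 9.15164642e-02,  7.01870078e-01,  7.06401536e-01,
        -1.27518719e+02],
       [-1.10801244e-01, -6.97796284e-01,  7.07674664e-01,
        -1.10866015e+03],
       [ 0.00000000e+00,  0.00000000e+00,  0.00000000e+00,
         1.00000000e+00]])}
0.1 [303.60135785 602.38751438 225.7226011 ] [ 9.72876038e-01 -2.31325892e-01 -1.06281514e-04  7.31469454e-04] 87.79903789634793
```

View pics/top0.png

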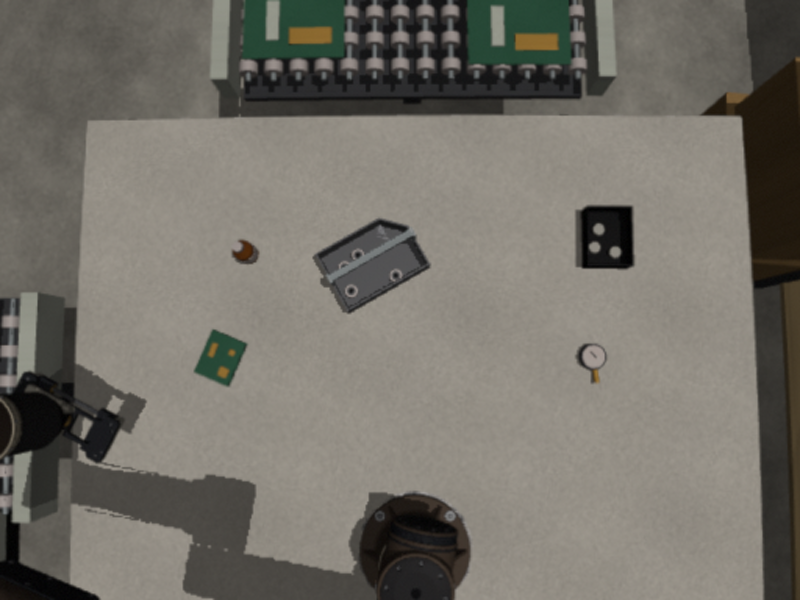

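View pics/side0.png

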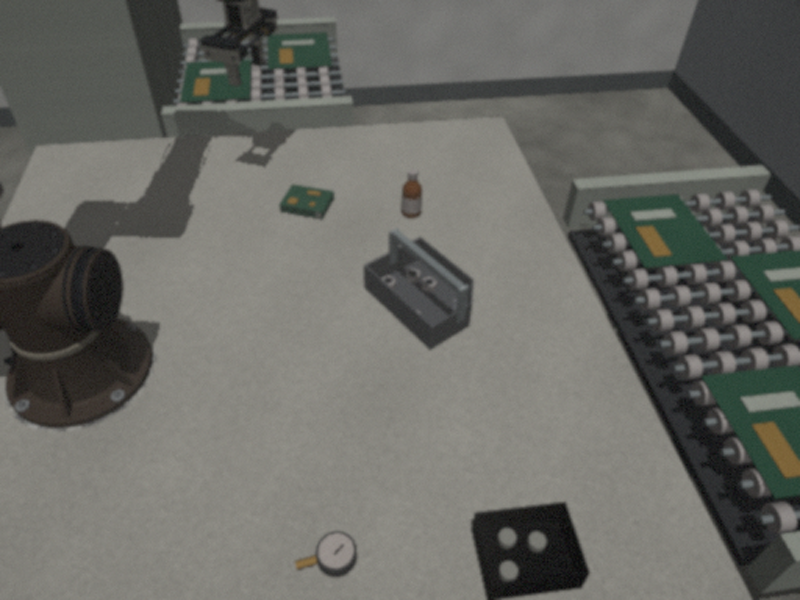

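The top view shows the tote near (370,265) with its bar running from (327,281) to (414,233). The bottle is at (243,250), the boards at (220,357), and the gauge and bin are well to the right. I'll enlarge the tote next.

```bash
python3 - <<'E'
from plant import bot
import cv2
im=bot.camera("top")[:,:,::-1]
cv2.imwrite("pics/top1.png",cv2.resize(im[130:210,190:290],(800,640)[:1]+(600,) if 0 else None,fx=7.5,fy=7.5,interpolation=cv2.INTER_CUBIC))
E
```

```text
(no output)
```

View pics/top1.png

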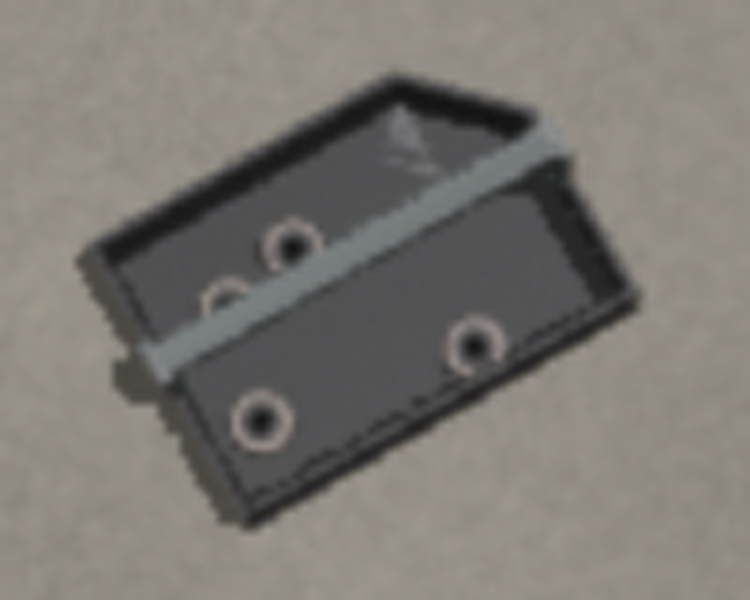

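The crop shows the bar from (152,365) to (562,145). Rim corners are at (88,247), (397,72), (540,112), (640,295) and (247,525), and the cut corner is at top right. All four wheels are visible, away from that corner.

```bash
cat >h.py <<'E'
from plant import bot
import numpy as np, cv2
from scipy.spatial.transform import Rotation as R
from scipy.optimize import least_squares
def cal(n):
    c=bot.get_calibration(n); K=np.array([[c['fx'],0,c['cx']],[0,c['fy'],c['cy']],[0,0,1]])
    return K,c['distortion'],np.diag([1,-1,-1,1])@c['view']
def proj(n,P):
    K,d,V=cal(n); return cv2.projectPoints(np.float64(P),cv2.Rodrigues(V[:3,:3])[0],V[:3,3],K,d)[0][:,0]
def back(n,uv,z):
    K,d,V=cal(n); x,y=cv2.undistortPoints(np.float64([[uv]]),K,d)[0,0]
    r=V[:3,:3].T@[x,y,1]; o=-V[:3,:3].T@V[:3,3]; return o+r*(z-o[2])/r[2]
E
python3 - <<'E'
from h import *
M=np.array([[-98,0,112],[98,0,112],[-100,70,60],[55,70,60],[100,25,60],[100,-70,60],[-100,-70,60]])
uv=np.array([[152,365],[562,145],[88,247],[397,72],[540,112],[640,295],[247,525]])
uv=(uv+.5)/7.5-.5+[190,130]
w=np.array([2,2,1,1,1,1,.5])[:,None]
f=lambda p:proj("top",R.from_euler('z',p[2]).apply(M)+[p[0],p[1],0])-uv
s=least_squares(lambda p:(w*f(p)).ravel(),[600,50,-1.06],x_scale=[100,100,1],loss='soft_l1')
print(s.x,np.degrees(s.x[2]));print(f(s.x).round(1))
b=[back("top",q,112) for q in uv[:2]];print(b,np.linalg.norm(b[1]-b[0]))
# side check: bar ends read at (395,237),(466,290) of the 800-wide picture
print(proj("side",R.from_euler('z',s.x[2]).apply([[-98,0,112],[98,0,112]])+[s.x[0],s.x[1],0])*800/512)
for n,u,z in (("bottle",(243,250),55),("boards",(220,357),24)): print(n,back("top",np.array(u)*.64,z))
E
```

```text
[610.34928075  86.65629511  -1.07007417] -61.310733784551175
[[ 0.2  0.1]
 [-0.1 -0.3]
 [ 0.1 -0.5]
 [ 0.2  0.4]
 [-0.4  0.3]
 [ 0.3  0.9]
 [-1.  -0.4]]
[array([563.50733319, 173.17760826, 112.        ]), array([6.56486196e+02, 2.21380584e-01, 1.12000000e+02])] 196.364267639634
[[393.12089262 229.03562962]
 [461.84100338 287.93401379]]
bottle [632.35591047 361.64097374  55.        ]
boards [406.25042017 414.57685017  24.        ]
```

```bash
cat >>h.py <<'E'
YAW=-1.0701; C=np.array([610.35,86.66,0])
def pose(g,yaw=YAW,tilt=0,flip=0,dang=np.pi/4):
    """TCP pos and quat for grasp point g; tote tipped by tilt towards tote-frame direction dang."""
    a=[-np.sin(dang),np.cos(dang),0]
    r=R.from_euler('z',yaw)*R.from_rotvec(tilt*np.array(a))*R.from_euler('xz',[np.pi,flip*np.pi])
    return np.array(g)+r.apply([0,0,19]), r.as_quat()
E
python3 - <<'E'
from h import *
for flip in (0,1):
    q=bot.solve_ik(*pose(C+[0,0,105],flip=flip)); print(flip,None if q is None else np.round(q,2))
    for x,y,z in ((610,87,270),(540,80,270),(480,60,270),(540,80,330)):
      for dy in (0,-.5,.5,1):
        q=bot.solve_ik(*pose([x,y,z],YAW+dy,.6,flip)); 
        print(flip,x,y,z,dy,None if q is None else np.round(q,2))
E
```

```text
0 [ 0.46  0.39 -0.3   0.   -0.89  0.04]
0 610 87 270 0 [ 0.27  0.59  0.44 -0.32 -1.93  0.2 ]
0 610 87 270 -0.5 [ 0.15  0.51  0.35 -0.48 -1.78 -0.16]
0 610 87 270 0.5 [ 0.4   0.62  0.39 -0.11 -1.94  0.6 ]
0 610 87 270 1 [ 0.52  0.58  0.23  0.11 -1.81  0.97]
0 540 80 270 0 [ 0.28  0.48  0.24 -0.32 -1.84  0.21]
0 540 80 270 -0.5 [ 0.16  0.4   0.18 -0.48 -1.71 -0.14]
0 540 80 270 0.5 [ 0.42  0.5   0.2  -0.12 -1.86  0.58]
0 540 80 270 1 [ 0.56  0.46  0.05  0.09 -1.75  0.93]
0 480 60 270 0 [ 0.28  0.38  0.09 -0.31 -1.79  0.23]
0 480 60 270 -0.5 [ 0.14  0.31  0.04 -0.47 -1.68 -0.1 ]
0 480 60 270 0.5 [ 0.43  0.4   0.04 -0.13 -1.8   0.58]
0 480 60 270 1 [ 0.59  0.36 -0.1   0.07 -1.7   0.9 ]
0 540 80 330 0 [ 0.28  0.44  0.33 -0.33 -1.96  0.17]
0 540 80 330 -0.5 [ 0.16  0.36  0.26 -0.49 -1.82 -0.2 ]
0 540 80 330 0.5 [ 0.42  0.47  0.29 -0.13 -1.97  0.56]
0 540 80 330 1 [ 0.56  0.43  0.13  0.09 -1.87  0.94]
1 None
1 610 87 270 0 [ 0.27  0.59  0.44 -0.32 -1.93 -2.94]
1 610 87 270 -0.5 [ 0.15  0.51  0.35 -0.48 -1.78  2.98]
1 610 87 270 0.5 [ 0.4   0.62  0.39 -0.11 -1.94 -2.54]
1 610 87 270 1 [ 0.52  0.58  0.23  0.11 -1.81 -2.17]
1 540 80 270 0 [ 0.28  0.48  0.24 -0.32 -1.84 -2.93]
1 540 80 270 -0.5 [ 0.16  0.4   0.18 -0.48 -1.71  3.  ]
1 540 80 270 0.5 [ 0.42  0.5   0.2  -0.12 -1.86 -2.56]
1 540 80 270 1 [ 0.56  0.46  0.05  0.09 -1.75 -2.22]
1 480 60 270 0 [ 0.28  0.38  0.09 -0.31 -1.79 -2.91]
1 480 60 270 -0.5 None
1 480 60 270 0.5 [ 0.43  0.4   0.04 -0.13 -1.8  -2.56]
1 480 60 270 1 [ 0.59  0.36 -0.1   0.07 -1.7  -2.24]
1 540 80 330 0 [ 0.28  0.44  0.33 -0.33 -1.96 -2.97]
1 540 80 330 -0.5 [ 0.16  0.36  0.26 -0.49 -1.82  2.95]
1 540 80 330 0.5 [ 0.42  0.47  0.29 -0.13 -1.97 -2.58]
1 540 80 330 1 [ 0.56  0.43  0.13  0.09 -1.87 -2.21]
```

```bash
python3 - <<'E'
from h import *
bot.move_ptp(*pose(C+[0,0,225]))
im=bot.camera("side")[:,:,::-1]
bot.line_to(pose(C+[0,0,105])[0],80)
s=bot.read_state();print(s['t'],s['tcp_pos'],s['contact_force'])
im2=bot.camera("side")[:,:,::-1]
a=[cv2.resize(i[110:240,200:330],None,fx=3,fy=4.5,interpolation=cv2.INTER_CUBIC) for i in (im,im2)]
cv2.imwrite("pics/app.png",np.hstack(a))
bot.move_gripper(0,60)
s=bot.read_state();print(s['t'],s['width'],s['finger_force'],s['contact_force'])
E
```

```text
4.0 [610.67263083  86.7647078   86.5437949 ] [1.1752477  0.01958167 0.45060516]
5.2 13.732389533871086 59.97246980667114 [ 1.65933137  0.55569989 -0.83283629]
```

View pics/app.png

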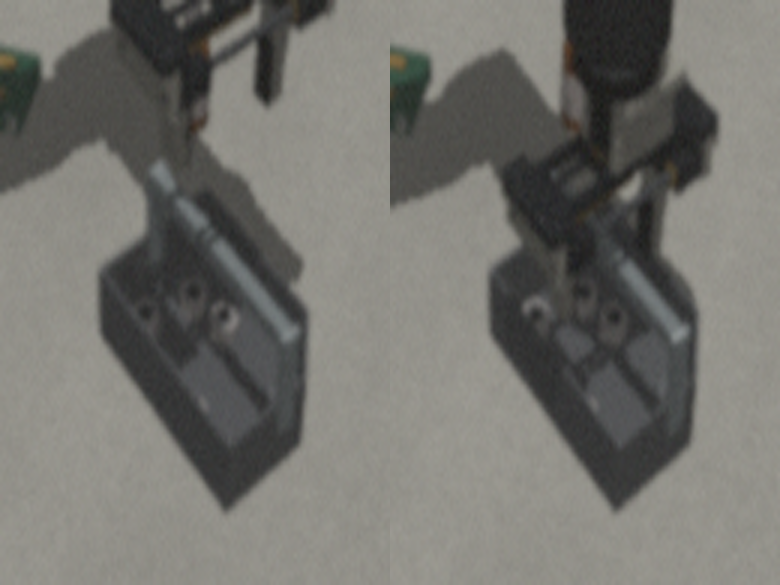

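The left panel shows the fingers above the bar and the right shows them straddling its middle. They then closed on 13.7 mm at 60 N, so the bar is gripped. Next I'll lift and tip.

```bash
python3 - <<'E'
from h import *
G=C+[0,0,285]
bot.line_to(pose(G)[0],80); bot.pause(.5)
s=bot.read_state();print(s['t'],s['width'],s['finger_force'],s['contact_force'],s['moment'])
im=bot.camera("side")[:,:,::-1]
p,q=pose(G,tilt=.58); bot.line_to(p,4,q); bot.pause(.7)
s=bot.read_state();print(s['t'],s['width'],s['finger_force'],s['contact_force'],s['moment'])
im2=bot.camera("side")[:,:,::-1]; im3=bot.camera("top")[:,:,::-1]
uv=[proj("side",[G-[0,0,60]])[0].astype(int)]*2+[proj("top",[G-[0,0,60]])[0].astype(int)]
r=lambda i,c:cv2.resize(i[c[1]-65:c[1]+65,c[0]-65:c[0]+65],(400,400),interpolation=cv2.INTER_CUBIC)
t=[r(i,c) for i,c in zip((im,im2,im3),uv)]
cv2.imwrite("pics/lift.png",t[0]);cv2.imwrite("pics/tip.png",np.hstack(t[1:]))
E
```

```text
8.1 13.4281314501753 59.971972703933716 [ 0.34947528  0.09070174 -4.30338488] [ 0.03597911 -0.05393226  0.01701058]
11.7167 13.378953810813597 59.97207462787628 [ 0.19158989 -0.0979862  -4.43974637] [-0.76314392 -2.75619728  0.0075743 ]
```

View pics/lift.png

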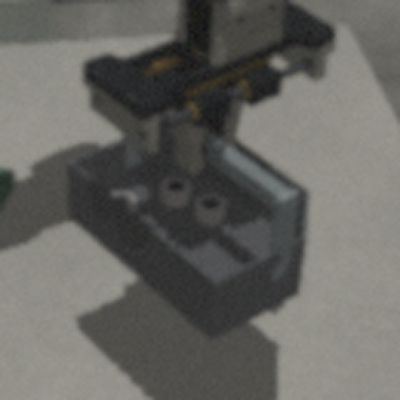

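View pics/tip.png

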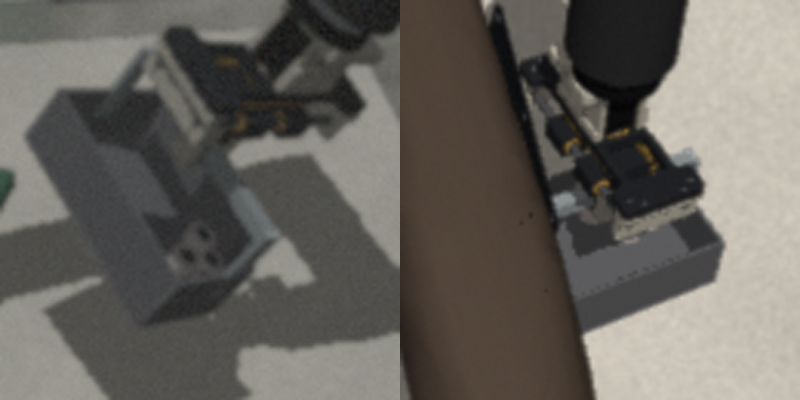

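The first picture shows the tote level and clear of the bench. In the second it is tipped, with wheels bunched in the cut corner around (200,247) of the side crop. I can make out three, and the fourth may be hidden, so I'll zoom in with the corner marked.

```bash
python3 - <<'E'
from h import *
G=C+[0,0,285]
T=R.from_euler('z',YAW)*R.from_rotvec(.58*np.array([-1,1,0])/2**.5)
W=lambda P:T.apply(np.array(P)-[0,0,105])+G
im=np.mean([bot.camera("side") for _ in range(6)],axis=0).astype(np.uint8)[:,:,::-1]
c=proj("side",W([[70,40,10]]))[0].round().astype(int); o=c-[35,30]; k=10
big=cv2.resize(im[o[1]:o[1]+60,o[0]:o[0]+70],None,fx=k,fy=k,interpolation=cv2.INTER_CUBIC)
px=lambda P:((proj("side",W(P))-o+.5)*k).astype(int)
# circle of 80 mm about the foot on the floor, at wheel-top height, and cut-wall inner floor line
a=np.linspace(0,2*np.pi,60)
cv2.polylines(big,[px(np.c_[75+78*np.cos(a),45+78*np.sin(a),18+0*a])],True,(0,255,255),1)
cv2.polylines(big,[px([[-96,66,4],[54,66,4],[96,24,4],[96,-66,4],[-96,-66,4]])],True,(0,255,0),1)
cv2.imwrite("pics/zoom.png",big); print(c,o,W([[75,45,4]]))
E
```

```text
[277 156] [242 126] [[619.38860237  61.91188821 154.01589932]]
```

View pics/zoom.png

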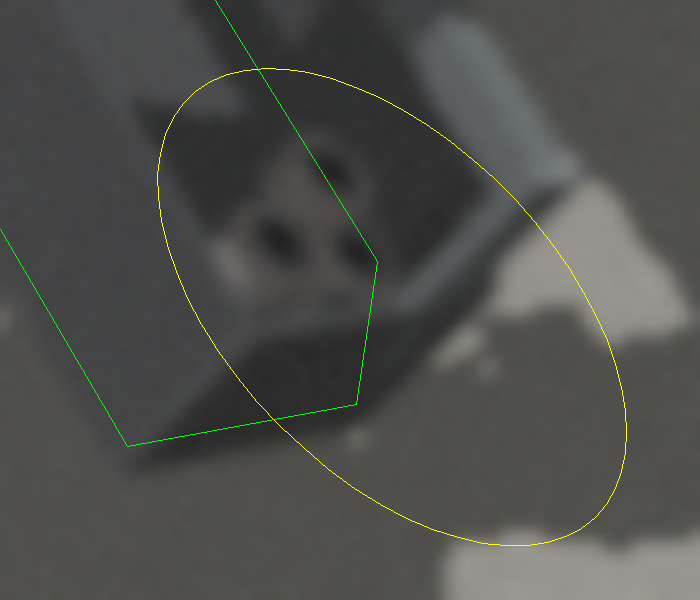

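```bash
python3 - <<'E'
from h import *
G=C+[0,0,285]
K,d,V=cal("side"); cam=-V[:3,:3].T@V[:3,3]; print("cam",cam)
def inv(uv,T,z):
    x,y=cv2.undistortPoints(np.float64([[uv]]),K,d)[0,0]
    r=T.inv().apply(V[:3,:3].T@[x,y,1]); o=T.inv().apply(cam-G)+[0,0,105]
    return (o+r*(z-o[2])/r[2]).round()
T=R.from_euler('z',YAW)*R.from_rotvec(.58*np.array([-1,1,0])/2**.5)
for u in ((330,170),(280,240),(350,250),(330,300)): print(inv(np.array(u)/10-.5+[242,126],T,18))
for dy in (-.3,-.6,-.8,-1,-1.2): print(dy,bot.solve_ik(*pose(G,YAW+dy,.58)))
print(bot.read_state()['t'])
E
```

```text
cam [ 418.25719386 -760.63788257  882.09076131]
[32. 50. 18.]
[51. 14. 18.]
[57. 38. 18.]
[71. 19. 18.]
-0.3 [ 0.20012643  0.52921735  0.40841466 -0.41581482 -1.85886933 -0.03542132]
-0.6 [ 0.14164303  0.46652146  0.3361306  -0.49602749 -1.74434681 -0.25200235]
-0.8 [ 0.1113437   0.41669067  0.2727649  -0.53701237 -1.64942895 -0.39257382]
-1 [ 0.09025158  0.36172954  0.20069444 -0.56779204 -1.54193599 -0.53412446]
-1.2 [ 0.08083916  0.30276594  0.1223922  -0.58722611 -1.42303341 -0.6814417 ]
12.1167
```

Three bores map to tote positions (32,50), (51,14) and (57,38), all within 45 mm of the foot. The fourth seems to be behind the near wall. I'll turn the tipped tote slowly about the vertical so the camera looks into the corner.

```bash
python3 - <<'E'
from h import *
G=C+[0,0,285]; Y=YAW-.9
p,q=pose(G,Y,.58); bot.line_to(p,4,q); bot.pause(.5)
T=R.from_euler('z',Y)*R.from_rotvec(.58*np.array([-1,1,0])/2**.5)
W=lambda P:T.apply(np.array(P)-[0,0,105])+G
im=np.mean([bot.camera("side") for _ in range(6)],axis=0).astype(np.uint8)[:,:,::-1]
c=proj("side",W([[65,35,10]]))[0].round().astype(int); o=c-[40,35]
big=cv2.convertScaleAbs(cv2.resize(im[o[1]:o[1]+70,o[0]:o[0]+80],None,fx=8,fy=8,interpolation=cv2.INTER_CUBIC),alpha=1.6)
cv2.imwrite("pics/zoom2.png",big); s=bot.read_state();print(o,s['t'],s['width'],s['finger_force'],s['tcp_pos']-p)
E
```

```text
[228 118] 15.3333 13.388179527298426 59.97201204299927 [-0.00668392 -0.03652578  0.00733155]
```

View pics/zoom2.png

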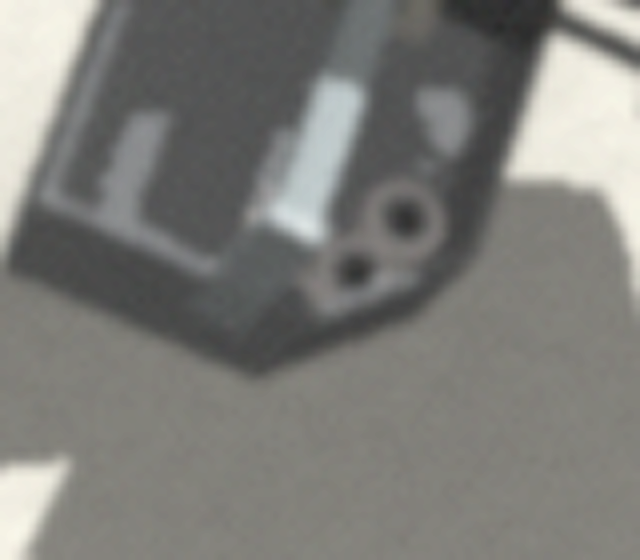

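Two wheels are visible at (403,215) and (355,268). A third shows at the left edge of the bar near (270,175), and the spot for the fourth is behind the upright. I'll compute which yaw exposes that spot.

```bash
python3 - <<'E'
from h import *
G=C+[0,0,285]; K,d,V=cal("side"); cam=-V[:3,:3].T@V[:3,3]
def T(dy,t): return R.from_euler('z',YAW+dy)*R.from_rotvec(t*np.array([-1,1,0])/2**.5)
def inv(uv,T,z):
    x,y=cv2.undistortPoints(np.float64([[uv]]),K,d)[0,0]
    r=T.inv().apply(V[:3,:3].T@[x,y,1]); o=T.inv().apply(cam-G)+[0,0,105]
    return (o+r*(z-o[2])/r[2]).round()
for u in ((403,215),(355,268),(270,175)): print(inv(np.array(u)/8-.5+[228,118],T(-.9,.58),18))
def vis(p,c):
    P=np.array(p)+np.linspace(0,1,400)[:,None]*.3*(c-p); x,y,z=P.T
    out=(z<60)&((x>96)|(y>66)|(x+y>120)|(y<-66))
    bar=(abs(y)<7)&(z>98)&(z<112)&(abs(x)<100)
    up=(abs(y)<10)&(x>92)&(x<102)&(z<112)
    grip=(abs(x)<39)&(abs(y)<97)&(z>152)|(abs(x)<10)&(abs(y)<65)&(z>84)
    return ''.join(k for k,m in zip('WBUG',(out,bar,up,grip)) if m.any()) or '-'
for t in (.58,.75):
  for dy in np.arange(.2,-2.3,-.2):
    c=T(dy,t).inv().apply(cam-G)+[0,0,105]
    print(t,round(dy,1),[vis(p,c) for p in ([79,18,18],[72,15,18],[51,14,18],[57,38,18],[32,50,18])],bot.solve_ik(*pose(G,YAW+dy,t)) is not None)
E
```

```text
[33. 50. 18.]
[58. 40. 18.]
[40.  3. 18.]
0.58 0.2 ['W', '-', '-', '-', '-'] True
0.58 0.0 ['W', '-', '-', '-', '-'] True
0.58 -0.2 ['WU', 'W', '-', '-', '-'] True
0.58 -0.4 ['WU', 'WU', '-', 'U', '-'] True
0.58 -0.6 ['WU', 'U', '-', 'U', 'B'] True
0.58 -0.8 ['WU', 'U', 'U', '-', '-'] True
0.58 -1.0 ['W', 'U', 'BU', '-', '-'] True
0.58 -1.2 ['-', '-', '-', '-', '-'] True
0.58 -1.4 ['-', '-', '-', '-', '-'] True
0.58 -1.6 ['-', '-', '-', '-', '-'] True
0.58 -1.8 ['-', '-', '-', '-', '-'] True
0.58 -2.0 ['-', '-', 'G', '-', 'W'] True
0.58 -2.2 ['G', 'G', 'G', '-', 'W'] True
0.75 0.2 ['W', 'W', 'W', '-', '-'] True
0.75 0.0 ['W', '-', '-', '-', '-'] True
0.75 -0.2 ['W', '-', '-', '-', '-'] True
0.75 -0.4 ['WU', '-', '-', '-', '-'] True
0.75 -0.6 ['WU', '-', '-', 'U', 'B'] True
0.75 -0.8 ['U', 'U', '-', 'BU', '-'] True
0.75 -1.0 ['U', 'BU', 'B', '-', '-'] True
0.75 -1.2 ['-', 'U', '-', '-', '-'] True
0.75 -1.4 ['-', '-', '-', '-', '-'] True
0.75 -1.6 ['-', '-', '-', '-', '-'] True
0.75 -1.8 ['-', '-', 'G', 'G', 'G'] True
0.75 -2.0 ['G', 'G', 'G', 'G', 'G'] True
0.75 -2.2 ['G', 'G', 'G', 'G', 'W'] True
```

A further turn to dy = -1.5 should expose all four.

```bash
python3 - <<'E'
from h import *
G=C+[0,0,285]; Y=YAW-1.5
p,q=pose(G,Y,.58); bot.line_to(p,4,q); bot.pause(.5)
T=R.from_euler('z',Y)*R.from_rotvec(.58*np.array([-1,1,0])/2**.5)
W=lambda P:T.apply(np.array(P)-[0,0,105])+G
im=np.mean([bot.camera("side") for _ in range(6)],axis=0).astype(np.uint8)[:,:,::-1]
c=proj("side",W([[65,35,10]]))[0].round().astype(int); o=c-[40,40]
big=cv2.convertScaleAbs(cv2.resize(im[o[1]:o[1]+70,o[0]:o[0]+80],None,fx=8,fy=8,interpolation=cv2.INTER_CUBIC),alpha=1.6)
cv2.imwrite("pics/zoom3.png",big); s=bot.read_state();print(o,s['t'],s['width'],s['finger_force'],s['qvel'])
E
```

```text
[226 111] 17.825 13.38265860102009 59.97210681438446 [-4.46648205e-04 -3.10640849e-05 -4.34714876e-04 -7.04361362e-04
 -1.13780272e-03  3.69040828e-04]
```

View pics/zoom3.png

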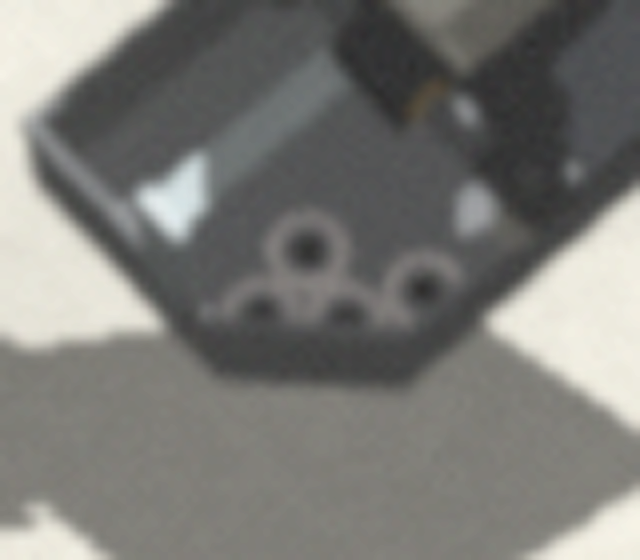

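The picture shows all four wheels together in the cut corner, at (308,247), (263,303), (347,308) and (424,283). The measured ones lie within about 45 mm of its foot. The arm is still and the grip is holding at 60 N, so I'm handing in.

```bash
python3 -c "
from plant import bot
print(bot.close_job())"
```

```text
the job is handed in; nothing more can be done
None
```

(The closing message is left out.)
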